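# Fit the six-place rotor to the bench centrifuge

### The arm

A 6-joint arm with a two-finger parallel gripper is mounted at the origin on a cart in front of the work surface, level with it; the furniture and walls round the work are solid. World frame = base frame: x ahead of the robot, y to its left, z up, the work surface at z = 0. Lengths are in m, angles in rad, forces in N, time in s.
With the tool pointing down it reaches from about 0.425 to 0.925 m from the base axis. Payload 12.5 kg.
Tool frame: the origin (TCP) lies where the fingers leave the gripper's body, on its centre line; the fingertips stand 73 mm ahead of it and the grasp point (between the pads) lies 54 mm ahead of it; z points along the fingers, y is the line along which they close (so a half turn about z gives the same grasp; the last joint's range is limited). The gripper opens to 85 mm and grips with 20 to 120 N. Pads are 22 mm wide; open, the fingers measure 114 mm over their backs; the gripper's body (76 mm by 85 mm) begins 54 mm behind the grasp point. The pads swing forward as they close: fully open they stand 13 mm farther back than shut.
Start: joints at [-1.411, 0.491, 1.559, -0, 1.092, -0.106], TCP at [0.164, -0.603, 0.304] pointing down, gripper open.
Joint ranges: [-3.1, 3.1], [-0.84, 2.19], [0.05, 2.79], [-1.13, 4.28], [0.06, 2.93], [-2.69, 2.69]. Speed limits (rad/s): [2.22, 2.22, 2.79, 3.14, 3.14, 3.14].

### API

Orientations are given as a rotation vector (axis times angle).
In Python, from bench import manip, eyes gives the robot as it stands. The module is installed in compiled form; this text tells all that it offers. Calls block until the motion is done:
- manip.move_ptp(position, orientation): joint-space move of the TCP to a pose.
- manip.move_linear(position, ori=None, vel=0.15, f_stop=None): straight line of the TCP; ori=None keeps the orientation; vel is the mean speed in m/s. With f_stop (N) it stops when the force on the tool has changed by that much, and returns True; else False.
- manip.movej(angles): joint-space move.
- manip.gripper_to(opening, grasp_force=None): finger opening in m; grasp_force is the grip in N (None keeps the last); returns when the fingers have stopped.
- manip.dwell(seconds).
- manip.solve_ik(position, orientation): joint angles nearest the present ones, or None.
- eyes.snapshot(name): name is "side" or "top"; returns a dict with "pixels" (384x512x3 uint8, red, green, blue), "camera_matrix" (3x3 intrinsics, pixels), "R" (3x3) and "t" (3): a world point X has camera coordinates R X + t. Camera axes: x right, y down, z forward; pixel columns grow to the right and rows downward; lengths in m; the calibration is good to about 2 mm. A picture is of the moment at which its call begins. There is no depth.
A pose or a line that the arm cannot do raises manip.PlanningError and nothing moves.
- manip.hand_in(): hands the job in; it is judged then, once.
Readings, each from a call of its own:
- manip.current_clock(): time.
- manip.current_joint_positions(): joint angles.
- manip.current_dq(): joint speeds.
- manip.current_effort(): joint torques, N m.
- manip.current_eef_pos(): TCP position.
- manip.current_ee_rot(): TCP orientation.
- manip.current_ft_force(): force on the tool from outside, world axes, zero at the start.
- manip.current_torque(): the same for the moment, N m.
- manip.current_grip_width(): finger opening in m.
- manip.current_grip_force(): force on a finger pad.
Only numpy, scipy, OpenCV 4.12 (cv2) and the standard library are available. Lean on these libraries where they do the work, as an engineer would, in place of code of your own. Each camera call takes 0.05 s, during which the arm holds its last target. There are 200 camera calls.

### The job

Fit the six-place rotor, the one with six wide sockets, in the centrifuge. It is kept in the drawer of the small grey cabinet: first stand the brown bottle that blocks the drawer upright elsewhere on the worktop, where the drawer will not hit it, then pull the drawer out to its stop and lift that rotor out, leaving the twelve-place rotor in the drawer and the other things undisturbed. Lower it over the spindle and turn it until its keyway drops over the key and it sits fully home, then let go.

Things in the scene. Friction and masses are not known exactly. Their poses are not given: they have to be found in the camera images.
- rotor_six: wanted rotor, aluminium, 96 mm across, six 13.5 mm sockets. Origin: centre of underside; z up; +x to the keyway. Grip its round hub: 50 mm diameter, top 62 mm over the underside, sides free from 30 mm up; cone round it 16 mm high at the rim. Through bore 29 mm, bevelled at the bottom; one keyway 11 mm wide, to 21 mm from the axis, full height. 0.3 to 0.6 kg
- rotor_twelve: the other rotor, stays in the drawer: same material, sizes, hub, keyway and frame, but twelve narrow 8.5 mm sockets. The two lie flat side by side (along the cabinet's y), 98 to 106 mm apart; either may be on either side
- spindle_seat (a point): on the spindle's axis, at the shoulder where the rotor's underside sits when home (60 mm over worktop); z up, +x to the key. Shaft 26 mm diameter, tapered tip 46 mm above. Key 8 mm wide, to 19 mm from the axis, up to 24 mm above the shoulder (bevelled top): a rotor turned wrong rests on it 24 mm too high. Spindle can turn, but a brake holds it (0.3 N m)
- centrifuge: white bench centrifuge, fixed; origin on the worktop below the spindle, front (display, knob) to -x. Housing -105 to 125 mm along x, 200 mm across y, 95 mm high; open bowl 142 mm diameter round the spindle, floor at 50 mm; lid fixed open at the rear (x from 112 mm, leaning back to 160 mm, 180 mm wide, up to 265 mm high)
- cabinet: small grey sheet-steel cabinet, fixed, 235 mm wide (its y), 100 mm high; from x = -65 mm (front, where the drawer comes out) to +85 mm (back); origin on the worktop. A hand meter lies on the rear half of its top, up to 124 mm high. Round it: the worktop's front edge is at x = 0.33 m, its left edge at y = 0.42 m, and a fixed tall glassware rack stands at the back from x = 0.72 m
- drawer (a joint): how far the drawer is pulled out: 0 shut, 0.125 m at its stop. It slides towards the cabinet's -x with 1.5 N of friction and stays where it is left. Its front panel is 8 mm thick and 94 mm high; the tray's inside is 118 mm (x) by 210 mm (y), side walls up to 44 mm above the worktop
- drawer_handle (a point): middle of the drawer's bar handle, a level bar 11 mm thick and 110 mm long along the cabinet's y, 35 mm in front of the drawer's front and 66 mm above the worktop; moves with the drawer; axes as the cabinet's
- drawer_floor (a point): middle of the drawer's floor inside, on its upper face (13 mm above the worktop); moves with the drawer; axes as the cabinet's
- bottle: brown glass bottle with a white cap and a label, 60 mm in diameter, 135 mm high, straight up to about 85 mm; origin: centre of its underside, z up. It stands before the drawer, in its way. 0.25 to 0.5 kg
- meter: black hand meter, 110 x 58 x 24 mm, lying on the cabinet's top, long side along its x; origin: centre of its underside. Bystander
- beaker: tall glass beaker, 60 mm across, 100 mm high, standing behind the work; origin: centre of its underside. Bystander
- stopwatch: round stopwatch, 74 x 53 x 15 mm, lying on the worktop; origin: centre of its underside. Bystander
Not all that is in view belongs to the job. Leave any yellow look-alike of the bottle alone.

How it is judged:
On the way, in this order (a step that is already met when the one before it is completed fails the run):
1. the drawer is out to its stop, with the brown bottle standing upright (value of joint drawer above 0.119 m and angle between bottle's own z axis and vertical below 0.15 rad), for 0.2 s.
2. the six-place rotor has dropped over the key and sits home on the spindle (horizontal distance between rotor_six and spindle_seat below 0.004 m and z of rotor_six in the frame of spindle_seat between -0.004 and 0.004 m and angle between the x axis of rotor_six and the x axis of spindle_seat, either way round below 0.25 rad), for 0.2 s.
At the end, for the whole second after the job is handed in: Six-place rotor home: underside within 3 mm of the shoulder, centred within 4 mm, upright (0.06 rad), keyway on the key (0.25 rad), at rest; twelve-place rotor in the drawer; bottle upright on the worktop. The drawer was pulled to within 6 mm of its stop; shutting it after is optional (horizontal distance between rotor_six and spindle_seat below 0.004 m and z of rotor_six in the frame of spindle_seat between -0.003 and 0.003 m and angle between the x axis of rotor_six and the x axis of spindle_seat, either way round below 0.25 rad and angle between rotor_six's own z axis and vertical below 0.06 rad and linear speed of each of rotor_six, bottle below 0.02 m/s and z of rotor_twelve in the frame of drawer_floor below 0.01 m and x of rotor_twelve in the frame of drawer_floor between -0.06 and 0.06 m and y of rotor_twelve in the frame of drawer_floor between -0.105 and 0.105 m and angle between bottle's own z axis and vertical below 0.1 rad and height (world z) of bottle between -0.01 and 0.01 m); the robot touches nothing.
It fails at once if the drawer or the cabinet hits the bottle (contact force between cabinet and bottle above 2 N).
It fails at once if the bottle is knocked over or laid down (angle between bottle's own z axis and vertical above 0.6 rad).
It fails at once if a bystander (hand meter, beaker, stopwatch) is shifted by over 30 mm (distance of any of meter, beaker, stopwatch from where it was at the start of the episode above 0.03 m).
It also fails if it takes over 72 s, if anything falls off the work surface, if the arm or the gripper's body presses on something with over 40 N, if the wrist force passes 120 N, or if a joint passes its speed limit or range.

## Working session

There is one attempt and no reset: what is moved stays moved. The work goes in short steps, each a Python script; the robot and the scene stay as the last script left them, time stands still between calls to the robot, and variables do not carry over. Pictures are saved under pics/ and viewed, at most 10 in all, crops included, and the job is handed in when it is done.

```bash
mkdir -p pics
python3 - <<'E'
from bench import manip, eyes
import cv2,numpy as np
for n in("top","side"):
    s=eyes.snapshot(n); cv2.imwrite(f"pics/{n}0.png",cv2.resize(s["pixels"][:,:,::-1],(800,600),interpolation=cv2.INTER_CUBIC))
    print(n,s["camera_matrix"].tolist(),s["R"].round(4).tolist(),s["t"].tolist(), (-s["R"].T@s["t"]))
print(manip.current_clock(),manip.current_ee_rot())
E
```

```text
top [[351.10992209737043, 0.0, 258.72536001185455], [0.0, 351.10992209737043, 192.60239509387375], [0.0, 0.0, 1.0]] [[0.022, -0.9997, 0.0146], [-0.9931, -0.0236, -0.1153], [0.1156, -0.0119, -0.9932]] [0.02933186425333719, 0.5728368308550421, 1.0699456964510206] [0.44451696 0.05559159 1.12831752]
side [[449.26485220547283, 0.0, 253.89978390406011], [0.0, 449.26485220547283, 186.8652548944684], [0.0, 0.0, 1.0]] [[-0.5187, -0.8548, 0.0189], [-0.4805, 0.2731, -0.8334], [0.7072, -0.4413, -0.5524]] [0.3226264342541031, 0.33012185548903417, 1.1654298632947504] [-0.49824027  0.69994209  0.91276104]
0.1 [-3.11284436e+00 -4.16089804e-01  5.49783752e-05]
```

View pics/top0.png

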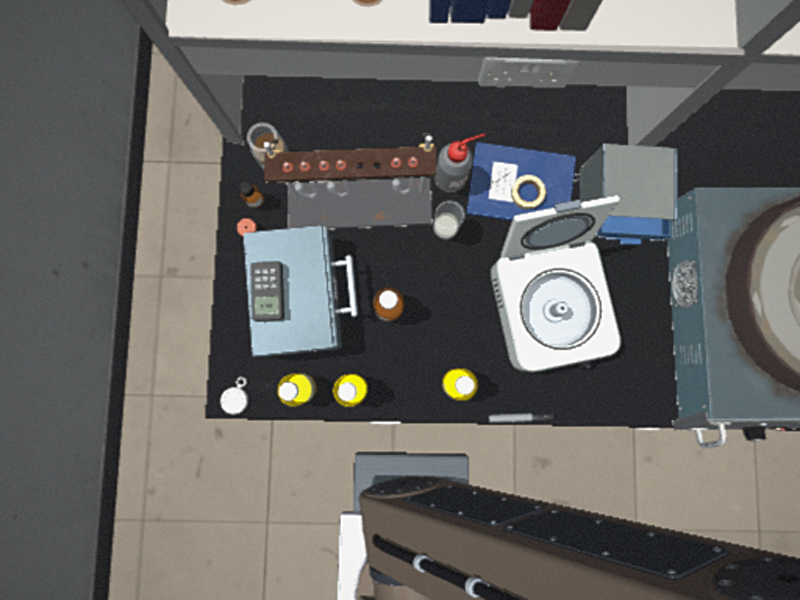

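View pics/side0.png

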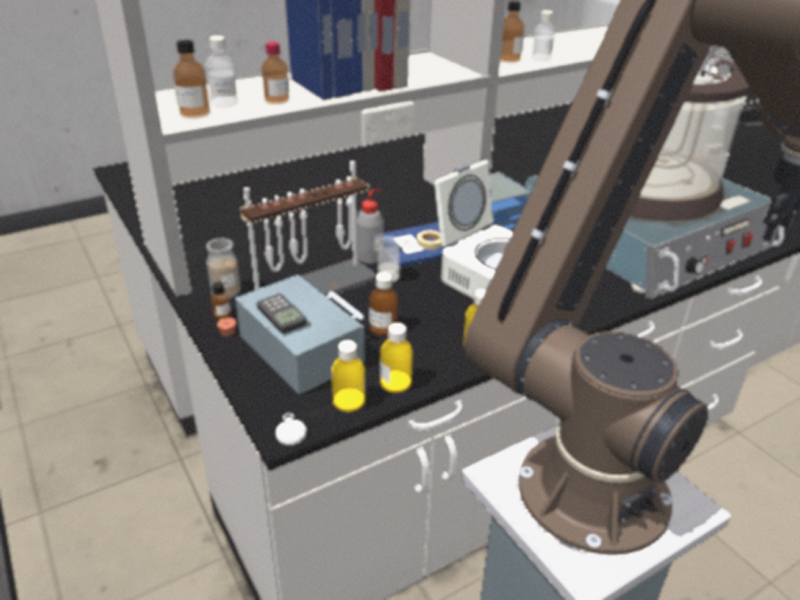

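Top view: the cabinet is at (290,290) with its handle at (350,288), the brown bottle is at (389,300), the centrifuge spindle is at (561,309), and the yellow look-alikes are along the front edge. Next I'll measure these and zoom on the key.

```bash
cat > h.py <<'E'
from bench import manip, eyes
import cv2,numpy as np
from scipy.spatial.transform import Rotation as Ro
def ray(s,uv,z):
    c=-s["R"].T@s["t"]; d=s["R"].T@np.linalg.inv(s["camera_matrix"])@np.array([uv[0],uv[1],1.]); return c+d*(z-c[2])/d[2]
def proj(s,X):
    p=s["camera_matrix"]@(s["R"]@np.asarray(X)+s["t"]); return p[:2]/p[2]
def down(a):  # tool z down, tool y axis (closing line) at world yaw a
    y=np.array([np.cos(a),np.sin(a),0]); z=np.array([0,0,-1.]); return Ro.from_matrix(np.c_[np.cross(y,z),y,z]).as_rotvec()
def save(s,name,x0,y0,x1,y1,k):
    cv2.imwrite(f"pics/{name}.png",cv2.resize(s["pixels"][y0:y1,x0:x1,::-1],None,fx=k,fy=k,interpolation=cv2.INTER_CUBIC))
E
python3 - <<'E'
from h import *
s=eyes.snapshot("top")
f=1/1.5625
for n,p,z in[("c1",(244,232),.1),("c2",(327,226),.1),("c3",(338,349),.1),("c4",(252,355),.1),("h1",(345,258),.066),("h2",(354,315),.066),("cap",(388,298),.135),("spin",(561,309),.106),
 ("y1",(460,385),.135),("beak",(449,207),.1),("cfc1",(497,263),.095),("cfc2",(519,368),.095),("cfc3",(619,345),.095),("edge",(240,410),0)]:
    print(n,ray(s,(p[0]*f,p[1]*f),z)[:2].round(4))
save(s,"c_cf",315,150,405,245,6)
save(s,"c_cab",150,135,275,235,6)
E
```

```text
c1 [0.6893 0.3517]
c2 [0.705  0.1942]
c3 [0.4711 0.1648]
c4 [0.4564 0.3239]
h1 [0.6503 0.1611]
h2 [0.5384 0.1398]
cap [0.5648 0.0734]
spin [ 0.5553 -0.2518]
y1 [ 0.4108 -0.0597]
beak [ 0.7485 -0.039 ]
cfc1 [ 0.6422 -0.1329]
cfc2 [ 0.4433 -0.1748]
cfc3 [ 0.4906 -0.3644]
edge [0.3468 0.3681]
```

View pics/c_cf.png

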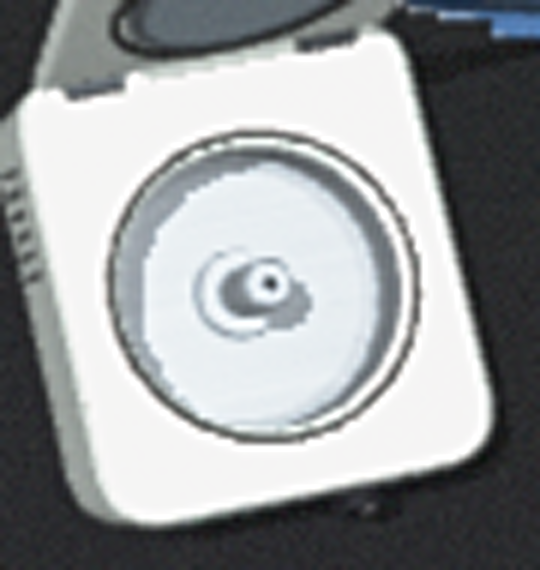

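View pics/c_cab.png

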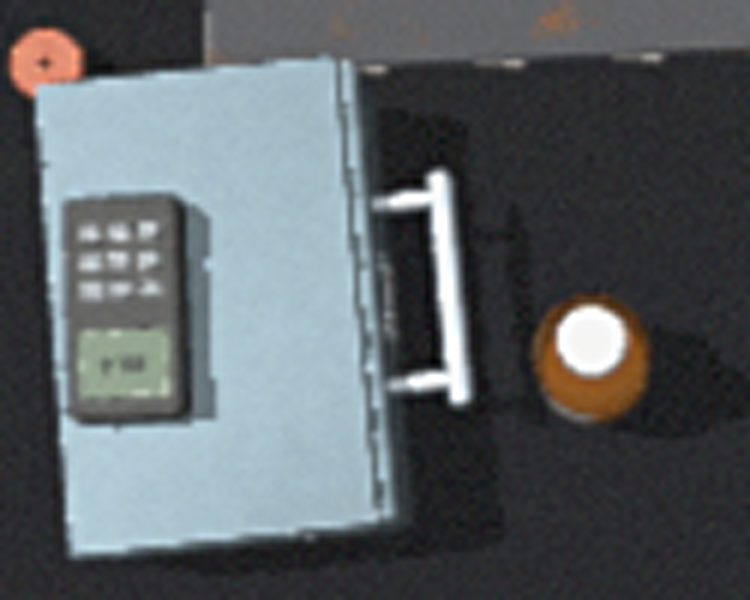

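Crop shows the shaft tip at (270,285) with a shadow to its right, and no clear key yet. The handle bar runs from (437,175) to (460,400), and the cap is at (592,340). I'll fit these more precisely with masks, then move the bottle.

```bash
cat > loc.py <<'E'
from h import *
def blob(m,box):
    x0,y0,x1,y1=box; z=np.zeros(m.shape,np.uint8); z[y0:y1,x0:x1]=m[y0:y1,x0:x1]
    c,_=cv2.findContours(z,cv2.RETR_EXTERNAL,cv2.CHAIN_APPROX_NONE); return max(c,key=cv2.contourArea)[:,0,:].astype(float)
def plane_rect(s,c,z):
    P=np.array([ray(s,p,z)[:2] for p in c]); return cv2.minAreaRect((P*1000).astype(np.float32))
def cmean(c): M=cv2.moments(c.astype(np.float32)[:,None]); return M["m10"]/M["m00"],M["m01"]/M["m00"]
E
python3 - <<'E'
from loc import *
s=eyes.snapshot("top"); im=s["pixels"].astype(int); r,g,b=im[...,0],im[...,1],im[...,2]
hs=cv2.cvtColor(s["pixels"],cv2.COLOR_RGB2HSV); 
white=((hs[...,1]<40)&(hs[...,2]>190)).astype(np.uint8)
cab=((b-r>15)&(hs[...,2]>120)).astype(np.uint8)
cab=cv2.morphologyEx(cab,cv2.MORPH_CLOSE,np.ones((3,3)))
c=blob(cab,(150,135,222,235)); print("cab",plane_rect(s,c,.1))
c=blob(white,(219,160,230,206)); R=plane_rect(s,c,.0715); print("handle",R,ray(s,cmean(c),.07))
c=blob(white,(238,180,262,202)); cap=cmean(c); print("cap",cap,ray(s,cap,.135),len(c))
t=eyes.snapshot("side"); hs=cv2.cvtColor(t["pixels"],cv2.COLOR_RGB2HSV)
w2=((hs[...,1]<40)&(hs[...,2]>150)).astype(np.uint8)
print("side cap pred",proj(t,ray(s,cap,.135)))
br=((hs[...,0]<15)&(hs[...,1]>120)&(hs[...,2]>40)).astype(np.uint8)
c=blob(br,(230,175,258,218)); print("side brown bbox",c.min(0),c.max(0),"pred axis",proj(t,np.r_[ray(s,cap,.135)[:2],.04]))
# bowl rim: dark ring
g2=cv2.cvtColor(s["pixels"],cv2.COLOR_RGB2GRAY)
hc=cv2.HoughCircles(cv2.GaussianBlur(g2[150:245,315:405],(0,0),1),cv2.HOUGH_GRADIENT,1,50,param1=100,param2=15,minRadius=20,maxRadius=30)
print(hc); 
for q in hc[0][:1]: print("bowl",ray(s,(q[0]+315,q[1]+150),.095))
print("tip",ray(s,(360,197.5),.106))
for y in (( "y2",(350,390)),("y3",(296,388))): print(y[0],ray(s,np.array(y[1])/1.5625,.12)[:2])
E
```

```text
cab ((583.2405395507812, 252.74700927734375), (234.42701721191406, 174.4603271484375), 7.395680904388428)
handle ((596.1121215820312, 152.08428955078125), (113.649169921875, 24.145490646362305), 2.0092151165008545) [0.59369212 0.1493337  0.07      ]
cap (247.97560975609755, 191.09959349593495) [0.56371608 0.07436882 0.135     ] 30
side cap pred [244.40935654 176.71077681]
side brown bbox [237. 185.] [253. 205.] pred axis [244.20513049 200.63260903]
[[[42.5 48.5 28. ]]]
bowl [ 0.55412499 -0.25047602  0.095     ]
tip [ 0.55608621 -0.25462614  0.106     ]
y2 [0.39697536 0.13828455]
y3 [0.39846532 0.23609395]
```

```bash
cat >> h.py <<'E'
def yaw(a):  # of the two equal grasps, the one with the smaller last joint
    return a
def pose(p,a):
    best=None
    for k in(0,np.pi):
        q=manip.solve_ik(np.array(p,float),down(a+k))
        if q is not None and (best is None or abs(q[5])<abs(best[1][5])): best=(down(a+k),q)
    return best
E
sed -i '/^def yaw/,/return a$/d' h.py
cat > s1.py <<'E'
from h import *
B=np.array([.564,.0735]); T=np.array([.505,-.078]); Z=.139; a=np.pi/2
o,q=pose((*B,.30),a); print(q)
o2,q2=pose((*T,.25),a); print(q2, np.allclose(o,o2))
manip.move_ptp([*B,.26],o); manip.gripper_to(.085)
manip.move_linear([*B,Z],vel=.15,f_stop=15)
manip.gripper_to(.0,grasp_force=40); print("w",manip.current_grip_width(),manip.current_grip_force())
manip.move_linear([*B,Z+.05]); 
manip.move_linear([*T,Z+.05],vel=.2)
print("place",manip.move_linear([*T,Z+.001],vel=.06,f_stop=8),manip.current_eef_pos())
manip.gripper_to(.085)
manip.move_linear([*T,.25],vel=.2)
print(manip.current_clock(),manip.current_ft_force())
E
python3 s1.py
```

```text
[ 1.34637726e-02  4.15167986e-01  1.70405011e+00 -4.44089210e-16
  1.02237456e+00 -1.55733255e+00]
[-2.82570459e-01  3.98615616e-01  1.89748690e+00 -4.44089210e-16
  8.45490140e-01  1.28822587e+00] False
w 0.057295579447024805 41.32930786348879
place True [ 0.50491716 -0.07803642  0.14018326]
7.925 [-0.05891193 -0.92851453  0.24433921]
```

```bash
cat > s2.py <<'E'
from h import *
th=np.radians(7.4); cx=np.array([-np.sin(th),np.cos(th)]); H=np.array([.594,.1495])
o,q=pose((*H,.25),np.pi/2+th)
manip.move_ptp([*H,.22],o); manip.gripper_to(.03)
print("hit",manip.move_linear([*H,.122],vel=.12,f_stop=10),manip.current_eef_pos())
manip.gripper_to(0,grasp_force=30); print("w",manip.current_grip_width(),manip.current_ft_force())
E=H-cx*.128
print("stop",manip.move_linear([*E,.122],vel=.08,f_stop=25),manip.current_eef_pos(),np.dot(H-manip.current_eef_pos()[:2],cx))
manip.dwell(.2); manip.gripper_to(.03); manip.move_linear([*manip.current_eef_pos()[:2],.25],vel=.2)
manip.move_ptp([.35,-.45,.35],o)
print(manip.current_clock())
s=eyes.snapshot("top"); t=eyes.snapshot("side")
np.savez("v2.npz",top=s["pixels"],side=t["pixels"])
a=cv2.resize(s["pixels"][120:250,150:410],None,fx=3,fy=3,interpolation=cv2.INTER_CUBIC)
cv2.imwrite("pics/v2.png",a[:,:,::-1])
save(s,"v2cab",205,130,275,230,6); save(t,"v2side",160,130,340,270,4)
E
python3 s2.py
```

```text
hit True [0.59417566 0.14942762 0.12793567]
w 0.009638938057388143 [  1.59088713 -22.24744752   7.6370708 ]
stop True [0.59421974 0.14436425 0.12743229] 0.005121275701868076Traceback (most recent call last):
  File "s2.py", line 10, in <module>
    manip.move_ptp([.35,-.45,.35],o)
    ~~~~~~~~~~~~~~^^^^^^^^^^^^^^^^^^
bench.PlanningError: the arm cannot take that pose within its joint ranges
```

```bash
cat > s2b.py <<'E'
from loc import *
manip.move_ptp([.30,-.45,.35],down(0)) if manip.solve_ik(np.array([.30,-.45,.35]),down(0)) is not None else manip.movej([-1.411, 0.491, 1.559, 0, 1.092, -0.106])
s=eyes.snapshot("top"); t=eyes.snapshot("side")
a=cv2.resize(s["pixels"][120:250,150:410],None,fx=3,fy=3,interpolation=cv2.INTER_CUBIC)
cv2.imwrite("pics/v2.png",a[:,:,::-1])
hs=cv2.cvtColor(s["pixels"],cv2.COLOR_RGB2HSV); white=((hs[...,1]<40)&(hs[...,2]>190)).astype(np.uint8)
c=blob(white,(219,160,233,206)); print("handle",plane_rect(s,c,.0715),ray(s,cmean(c),.07))
# bar only, per row
for r in range(165,203,3):
    cs=np.flatnonzero(white[r,222:236])+222
    if len(cs): print(r,cs.min(),cs.max(),ray(s,(cs.mean() if len(cs)<7 else cs.max()-1.5,r),.07)[:2].round(4))
print(manip.current_clock(),manip.current_ft_force())
save(t,"v2side",160,130,340,270,4)
E
python3 s2b.py
```

```text
handle ((596.1129150390625, 152.06036376953125), (113.649169921875, 24.193370819091797), 2.0092151165008545) [0.59408147 0.14805548 0.07      ]
165 222 224 [0.6501 0.154 ]
168 222 224 [0.6408 0.1537]
171 223 225 [0.6315 0.1503]
174 223 225 [0.6223 0.15  ]
177 223 225 [0.613  0.1497]
180 224 226 [0.6039 0.1463]
183 224 226 [0.5946 0.146 ]
186 224 226 [0.5855 0.1457]
189 224 226 [0.5763 0.1454]
192 225 227 [0.5672 0.1421]
195 225 227 [0.558  0.1418]
198 222 227 [0.5488 0.146 ]
201 226 227 [0.5398 0.1397]
14.65 [-0.29704249 -0.07548955 -0.03565407]
```

View pics/v2side.png

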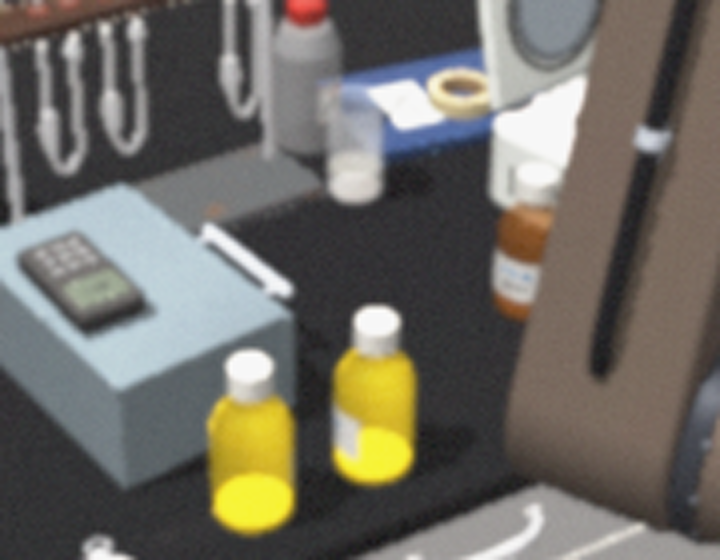

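The side view shows the bottle standing at (540,240) in the crop and the drawer still shut. The finger came down on the bar, whose centre is at y≈0.1465, so I'll retry there.

```bash
cat > s2.py <<'E'
from h import *
th=np.radians(7.4); cx=np.array([-np.sin(th),np.cos(th)]); H=np.array([.595,.1462])
o,q=pose((*H,.25),np.pi/2+th)
manip.gripper_to(.036); manip.move_ptp([*H,.20],o)
hit=manip.move_linear([*H,.121],vel=.10,f_stop=8); print("hit",hit,manip.current_eef_pos())
if hit: manip.move_linear([*H,.2]); raise SystemExit
manip.gripper_to(0,grasp_force=30); print("w",manip.current_grip_width(),manip.current_ft_force())
E=H-cx*.128
print("stop",manip.move_linear([*E,.121],vel=.08,f_stop=30),manip.current_eef_pos(),np.dot(H-manip.current_eef_pos()[:2],cx),manip.current_ft_force())
manip.dwell(.2); manip.gripper_to(.036); manip.move_linear([*manip.current_eef_pos()[:2],.25],vel=.2)
E
cat > s3.py <<'E'
from h import *
manip.movej([-1.411, 0.2, 1.559, 0, 1.092, -0.106])
print(manip.current_clock())
s=eyes.snapshot("top"); np.save("top3.npy",s["pixels"])
a=cv2.resize(s["pixels"][130:230,205:405],None,fx=4,fy=4,interpolation=cv2.INTER_CUBIC)
cv2.imwrite("pics/v3.png",a[:,:,::-1])
E
python3 s2.py && python3 s3.py
```

```text
hit True [0.59515156 0.14571866 0.12698013]
21.725
```

View pics/v3.png

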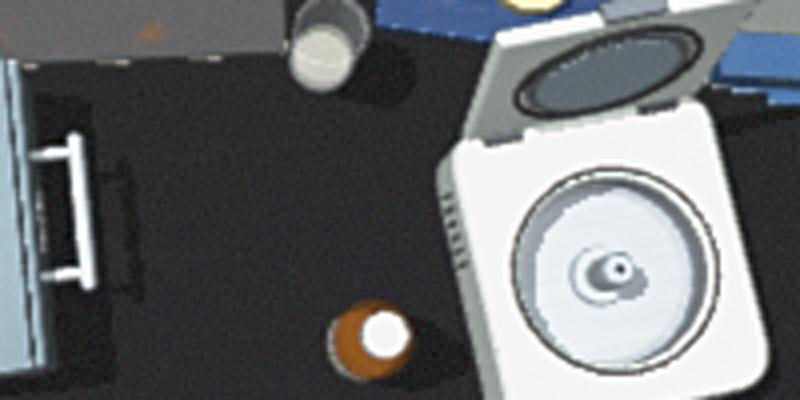

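The bar and bottle are where expected, with the drawer still shut. The 5 mm offset at force balance in the first grip puts the bar at y≈0.144. The rear finger's back was fouling the panel top, so I'll use a narrower opening at y=0.1437.

```bash
sed -i 's/\.1462\]/.1437]/; s/gripper_to(.036)/gripper_to(.024)/; s/vel=.10,f_stop=8/vel=.10,f_stop=12/' s2.py; python3 s2.py && python3 s3.py
```

```text
hit True [0.59454758 0.14364764 0.12275777]
29.6167
```

View pics/v3.png

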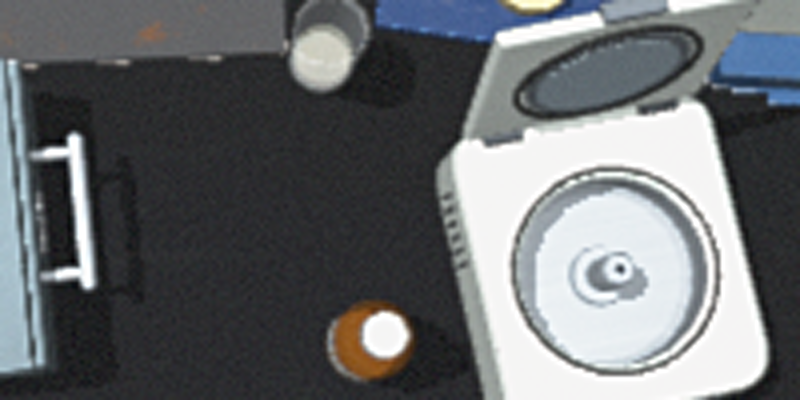

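No contact after all: the "hits" all came in the deceleration phase, so f_stop was reacting to inertia. I'll descend without it and pull in two stages.

```bash
cat > s2.py <<'E'
from h import *
th=np.radians(7.4); cx=np.array([-np.sin(th),np.cos(th)]); H=np.array([.595,.1450])
o,q=pose((*H,.25),np.pi/2+th)
manip.gripper_to(.028); manip.move_ptp([*H,.18],o)
manip.move_linear([*H,.123],vel=.10); print(manip.current_eef_pos(),manip.current_ft_force())
manip.gripper_to(0,grasp_force=40); print("w",manip.current_grip_width(),manip.current_ft_force())
manip.move_linear([*(H-cx*.112),.123],vel=.1); print(manip.current_ft_force(),manip.current_grip_width())
print("stop",manip.move_linear([*(H-cx*.131),.123],vel=.04,f_stop=20),np.dot(H-manip.current_eef_pos()[:2],cx),manip.current_ft_force())
manip.dwell(.25); manip.gripper_to(.028); manip.move_linear([*manip.current_eef_pos()[:2],.22],vel=.2)
E
cat > s3.py <<'E'
from h import *
manip.movej([-.9, 0.1, 1.5, 0, 1.5, 0])
print(manip.current_clock())
s=eyes.snapshot("top"); np.save("top3.npy",s["pixels"])
t=eyes.snapshot("side"); np.save("side3.npy",t["pixels"])
f=lambda im:cv2.resize(im,None,fx=6,fy=6,interpolation=cv2.INTER_CUBIC)
A=f(s["pixels"][135:231,190:256]); B=f(t["pixels"][135:231,170:236])
cv2.imwrite("pics/v4.png",np.hstack([A,B])[:,:,::-1])
E
python3 s2.py && python3 s3.py
```

```text
[0.59512964 0.14398431 0.12389248] [ -4.84806174 -10.01731332  17.03165563]
w 0.009709149154455147 [-1.70787342 -1.29691112  6.0393732 ]
[-1.5374027  -1.8854256   6.89256629] 0.009360877892686099
stop True 0.12382120019636032 [0.18062566 7.6016888  5.25234532]
38.8333
```

View pics/v4.png

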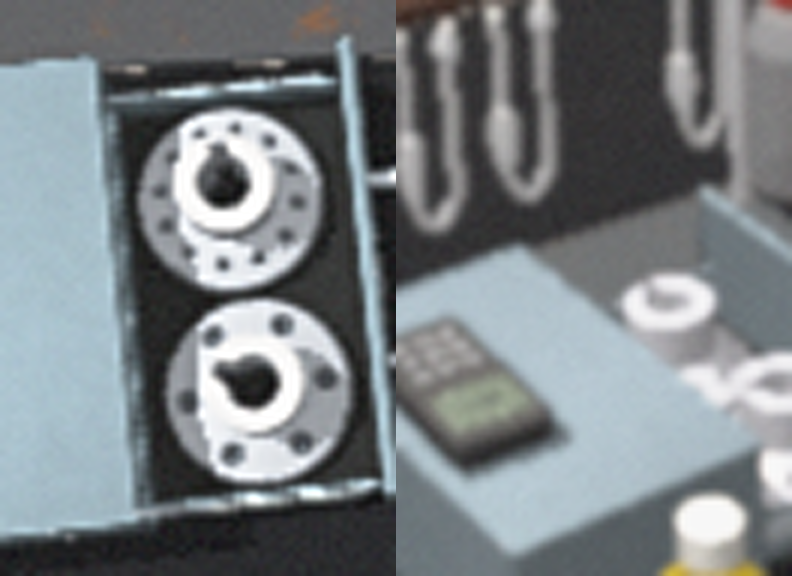

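The drawer is open. The six-socket rotor is the lower one (hub at crop (252,383), keyway toward the upper left), and the twelve-socket one is above it. Next I'll measure hub, keyway, spindle and key.

```bash
cat > s4.py <<'E'
from h import *
s=eyes.snapshot("top"); t=eyes.snapshot("side")
def circ(P):
    A=np.c_[2*P,np.ones(len(P))]; x=np.linalg.lstsq(A,(P**2).sum(1),rcond=None)[0]; return x[:2],np.sqrt(x[2]+x[0]**2+x[1]**2)
g=cv2.cvtColor(s["pixels"],cv2.COLOR_RGB2GRAY).astype(float); k=8
# dark bore in hub
x0,y0=190,135; G=cv2.resize(g[y0:231,x0:256],None,fx=k,fy=k,interpolation=cv2.INTER_CUBIC)
yy,xx=np.mgrid[:G.shape[0],:G.shape[1]]
def up(cx,cy,z): return ray(s,((cx+.5)/k-.5+x0,(cy+.5)/k-.5+y0),z)[:2]
# hub outer: white, >215 connected
w=(G>205).astype(np.uint8); 
d=(G<130).astype(np.uint8)
n,l,st,ce=cv2.connectedComponentsWithStats(d)
lab=l[int(383/6*8),int(253/6*8)]; ys,xs=np.nonzero(l==lab)
P=np.array([up(a,b,.075) for a,b in zip(xs[::5],ys[::5])]); print("area mm2",st[lab][4]*9/64,"centroid",P.mean(0))
# robust centre: distance transform maximum
dt=cv2.distanceTransform((l==lab).astype(np.uint8),cv2.DIST_L2,5); i=np.unravel_index(dt.argmax(),dt.shape); C=up(i[1],i[0],.075); print("bore c",C,"r",dt.max()/k*3)
# hub outer edge from bright profile: radial gradient
E=[]
for a in np.arange(0,2*np.pi,.1):
    rs=np.arange(.019,.030,.0003); v=[]
    for r in rs:
        p=proj(s,[C[0]+r*np.cos(a),C[1]+r*np.sin(a),.075]); v.append(cv2.getRectSubPix(g.astype(np.float32),(1,1),(float(p[0]),float(p[1])))[0,0])
    dv=np.diff(np.convolve(v,np.ones(4)/4,'same'))[3:-3]; j=dv.argmin()
    if dv[j]<-3: E.append([C[0]+rs[j+3]*np.cos(a),C[1]+rs[j+3]*np.sin(a)])
E=np.array(E); print("hub circ",circ(E),len(E)); 
c2,_=circ(E); rr=np.linalg.norm(E-c2,axis=1); c2,r2=circ(E[abs(rr-np.median(rr))<.002]); print("hub circ2",c2,r2)
for c in (C,c2):
    q=P-c; r=np.hypot(*q.T); m=r>.0165; print("key dir",np.degrees(np.arctan2(*(q[m].sum(0)[::-1]))),m.sum())
# spindle
K=9
def ov(s,X,half,draw):
    c=proj(s,X).round().astype(int); a=s["pixels"][c[1]-half:c[1]+half,c[0]-half:c[0]+half]
    b=cv2.resize(a,None,fx=K,fy=K,interpolation=cv2.INTER_CUBIC)
    o=b.copy()
    if draw:
      for z,r,col in((.06,.013,(255,0,0)),(.084,.019,(0,160,0)),(.106,.01,(0,0,255))):
        pts=[(proj(s,[X[0]+r*np.cos(u),X[1]+r*np.sin(u),z])-(c-half)+.5)*K-.5 for u in np.linspace(0,6.283,40)]
        cv2.polylines(o,[np.array(pts).round().astype(int)],True,col,1)
    return o
X=np.array([.555,-.2535,.085])
cv2.imwrite("pics/v5.png",np.vstack([np.hstack([ov(u,X,16,d) for d in(0,1)]) for u in(s,t)])[:,:,::-1])
print(manip.current_clock())
E
python3 s4.py
```

```text
area mm2 576.421875 centroid [0.54829709 0.12543411]
bore c [0.54750127 0.12395048] r 12.283722
hub circ (array([0.54894098, 0.12531792]), np.float64(0.02627515028030553)) 43
hub circ2 [0.54894098 0.12531792] 0.02627515028030553
key dir 68.52968183786778 34
key dir 72.58156119668219 13
39.0333
```

View pics/v5.png

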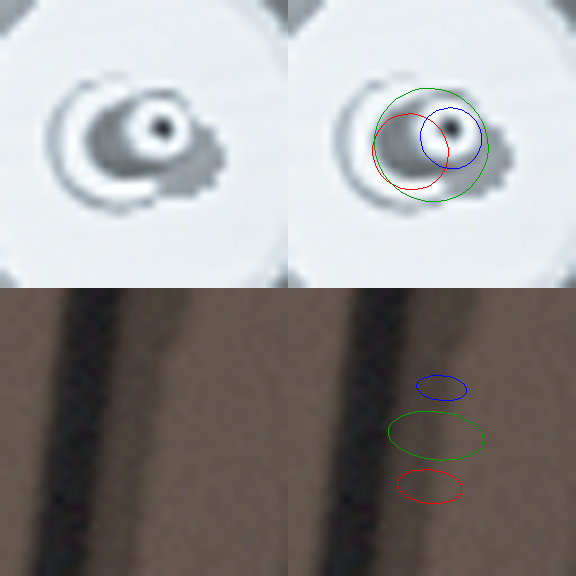

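Tip centre is at (162,128) and shoulder-ring centre about (114,145), so the spindle is near (0.5575,-0.252). The key is not distinguishable from above, and the side view is blocked by the arm. I'll pick the rotor up now; with the arm on the left the side camera should see the spindle.

```bash
cat > s5.py <<'E'
from h import *
C=np.array([.5487,.1250]); a=np.radians(7.4)
o,q=pose((*C,.25),a); print(q[5])
manip.gripper_to(.085); manip.move_ptp([*C,.19],o)
manip.move_linear([*C,.116],vel=.12); print(manip.current_ft_force())
manip.gripper_to(0,grasp_force=70); print("w",manip.current_grip_width(),manip.current_grip_force(),manip.current_ft_force())
manip.move_linear([*C,.29],vel=.2)
manip.dwell(.1);print(manip.current_clock(),manip.current_grip_width(),manip.current_ft_force())
s=eyes.snapshot("top"); t=eyes.snapshot("side")
K=16
def crop(s,X,half):
    c=proj(s,X).round().astype(int); a=s["pixels"][c[1]-half:c[1]+half,c[0]-half:c[0]+half].astype(float)
    print(c-half)
    g=a.mean(2); lo,hi=np.percentile(g,2),np.percentile(g,99.5)
    return cv2.resize(np.clip((a-lo)/(hi-lo)*255,0,255).astype(np.uint8),None,fx=K,fy=K,interpolation=cv2.INTER_CUBIC)
X=np.array([.5575,-.252,.085])
cv2.imwrite("pics/v6.png",np.hstack([crop(s,X,12),crop(t,X,12)])[:,:,::-1])
for n,u in(("top",s),("side",t)): 
    print(n,[(z,proj(u,[X[0],X[1],z]).round(1).tolist()) for z in(.06,.084,.106)])
np.savez("v6.npz",top=s["pixels"],side=t["pixels"])
E
python3 s5.py
```

```text
-0.022536927566925602
[-0.22087678  0.20693982  0.38391865]
w 0.04807557699171626 71.42828127136454 [-2.33915853  0.41305895  8.26387744]
44.15 0.04777513660837397 [ 0.05917842  0.26642067 -4.28286734]
[345 186]
[311 153]
top [(0.06, [354.6, 198.5]), (0.084, [356.9, 197.8]), (0.106, [359.1, 197.0])]
side [(0.06, [322.5, 171.3]), (0.084, [323.2, 165.7]), (0.106, [323.8, 160.4])]
```

View pics/v6.png

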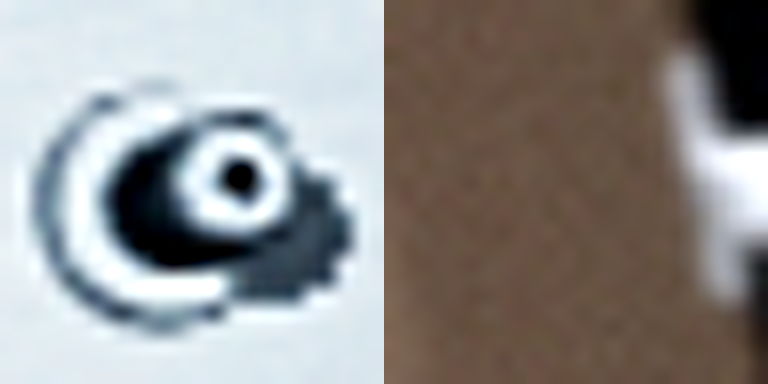

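The top crop agrees with the spindle estimate (dot at (238,177), ring centre (160,210)), and there's a key-like grey arc above and right of the tip around (240,110). The side view is blocked. I'll check the arc from the pixel values.

Run:
```python
from h import *
s=eyes.snapshot("top"); g=s["pixels"].astype(float)
for _ in range(3): g+=eyes.snapshot("top")["pixels"]
g=g.mean(2)/4
print("     "+" ".join(f"{c:3d}" for c in range(345,369)))
for r in range(188,208): print(r,":"," ".join("%3d"%v for v in g[r,345:369]))
X=[.5575,-.252]
for a in range(0,360,30):
    u=np.radians(a); e=np.array([np.cos(u),np.sin(u)])
    print(a,[proj(s,[*(X+r*e),z]).round(1).tolist() for r,z in((.019,.06),(.019,.082),(.013,.084))])
```

```text
345 346 347 348 349 350 351 352 353 354 355 356 357 358 359 360 361 362 363 364 365 366 367 368
188 : 238 239 239 238 238 237 237 237 237 238 238 238 238 237 237 237 237 237 237 237 237 237 237 236
189 : 238 238 238 238 238 239 239 238 238 238 238 237 237 237 237 237 237 237 236 236 236 236 236 236
190 : 239 239 239 238 238 239 238 238 237 237 237 238 237 237 237 236 237 236 236 235 235 235 235 235
191 : 238 237 238 238 239 239 238 237 226 220 222 234 238 238 238 237 237 236 235 234 234 234 235 235
192 : 238 239 238 240 239 217 186 207 234 239 240 235 239 239 238 237 237 237 236 236 236 236 237 237
193 : 238 239 239 238 220 211 231 240 243 245 245 218 206 181 166 153 182 230 238 239 238 238 238 237
194 : 238 239 238 219 198 233 245 246 234 216 175 160 200 233 238 236 211 195 232 238 237 236 236 235
195 : 237 238 229 187 216 241 245 224 167 139 138 177 235 245 232 244 243 217 230 238 237 236 235 235
196 : 239 240 209 184 235 245 236 174 130 128 154 213 242 227 137 126 235 241 191 229 240 238 237 237
197 : 240 242 194 195 237 244 206 139 126 128 161 223 243 204  97  68 203 241 172 165 
[... 966 characters left out ...]
0 239 239 238 237 238 239 239 238 237 237 237 237 237 237 236 237 235
0 [[354.6, 192.4], [356.7, 191.6], [356.9, 193.5]]
30 [[351.5, 193.1], [353.5, 192.3], [354.7, 194.0]]
60 [[349.3, 195.3], [351.2, 194.6], [353.2, 195.5]]
90 [[348.5, 198.4], [350.4, 197.7], [352.6, 197.7]]
120 [[349.3, 201.5], [351.3, 200.8], [353.2, 199.8]]
150 [[351.6, 203.8], [353.6, 203.2], [354.8, 201.4]]
180 [[354.7, 204.7], [356.8, 204.1], [357.0, 202.1]]
210 [[357.8, 204.0], [359.9, 203.3], [359.1, 201.5]]
240 [[360.0, 201.7], [362.2, 201.1], [360.7, 200.0]]
270 [[360.8, 198.7], [363.0, 198.0], [361.2, 197.9]]
300 [[359.9, 195.6], [362.1, 194.8], [360.6, 195.7]]
330 [[357.7, 193.3], [359.8, 192.5], [359.0, 194.1]]
```

The key isn't on the visible sides, so it must lie behind the shaft, at a world angle between about 240° and 345°. I'll lower the rotor onto the key and turn it through that range under light pressure until it drops.

```bash
cat > s6.py <<'E'
from h import *
X=np.array([.5575,-.252]); a=np.radians(7.4-86-0)
o=down(a); q=manip.solve_ik(np.array([*X,.28]),o); print(q)
manip.move_ptp([*X,.24],o); f0=manip.current_ft_force(); print(manip.current_clock(),f0,manip.current_grip_width())
manip.move_linear([*X,.20],vel=.08); print("bevel",manip.current_eef_pos(),manip.current_ft_force()-f0,manip.current_torque())
if np.linalg.norm(manip.current_ft_force()-f0)<40:
    manip.move_linear([*X,.184],vel=.05); print("key",manip.current_eef_pos(),manip.current_ft_force()-f0)
print(manip.current_clock())
E
python3 s6.py
```

```text
[-5.32453512e-01  4.96095282e-01  1.62041284e+00 -8.88178420e-16
  1.02508453e+00  8.39375280e-01]
45.8667 [ 0.51331031 -0.11368942 -4.66579129] 0.0478151258892464
bevel [ 0.55871618 -0.25283278  0.19916998] [ 6.4592742  -6.85751097 -4.8987012 ] [-1.2880154  -1.36951611  0.01742149]
key [ 0.55914711 -0.25293045  0.1866063 ] [-1.79829813 -2.58853527 25.3979888 ]
46.9833
```

It's on the shaft and resting on the key, as expected. Now the sweep.

```bash
cat > s7.py <<'E'
from h import *
q0=manip.current_joint_positions(); o=down(np.radians(7.4-86)); 
q=np.array(manip.solve_ik(np.array([.5588,-.2528,.183]),o))
for i in range(1,19):
    q[5]+=.1
    if q[5]>2.66: break
    manip.movej(q); z=manip.current_eef_pos()[2]; f=manip.current_ft_force()
    print(round(q[5],2),round(z,4),f.round(1)[2],round(manip.current_torque()[2],2),round(manip.current_clock(),2))
    if z<.1848: break
E
python3 s7.py
```

```text
0.94 0.1863 29.1 -0.0 47.23
1.04 0.1858 19.7 0.01 47.48
1.14 0.1841 5.4 -0.26 47.73
```

```bash
cat > s8.py <<'E'
from h import *
p=manip.current_eef_pos(); X=[.5588,-.2528]
print(manip.move_linear([*X,.172],vel=.05),manip.current_eef_pos(),manip.current_ft_force().round(1),manip.current_torque().round(2))
if manip.current_eef_pos()[2]<.176:
    manip.move_linear([*X,.161],vel=.05); print(manip.current_eef_pos(),manip.current_ft_force().round(1),manip.current_torque().round(2))
print(manip.current_clock())
E
python3 s8.py
```

```text
False [ 0.55973924 -0.25474208  0.17151589] [  3.2 -14.6  -8.3] [-2.7  -0.53 -0.26]
[ 0.56010173 -0.25494376  0.16397312] [ -4.5 -11.4  24.7] [-1.75  0.95 -0.27]
48.4667
```

It has dropped home (TCP z 0.164, firm contact). I'll release, retreat and verify.

```bash
cat > s9.py <<'E'
from h import *
p=manip.current_eef_pos(); manip.move_linear([*p[:2],.163],vel=.05)
manip.gripper_to(.085); manip.move_linear([*p[:2],.30],vel=.2)
manip.movej([-1.411, 0.2, 1.4, 0, 1.3, 0]); print(manip.current_clock(),manip.current_grip_width(),manip.current_ft_force())
s=eyes.snapshot("top"); g=cv2.cvtColor(s["pixels"],cv2.COLOR_RGB2GRAY)
for z in(.122,.146): print(z,proj(s,[.5575,-.252,z]),16*0+.025*351/(1.128-z))
hc=cv2.HoughCircles(cv2.resize(g[170:225,330:390],None,fx=4,fy=4,interpolation=cv2.INTER_CUBIC),cv2.HOUGH_GRADIENT,1,30,param1=80,param2=12,minRadius=28,maxRadius=42)
print([(c[0]/4+330,c[1]/4+170,c[2]/4) for c in hc[0][:3]] if hc is not None else None)
r=ray(s,(hc[0][0][0]/4+330,hc[0][0][1]/4+170),.122);print(r)
b=cv2.inRange(cv2.cvtColor(s["pixels"],cv2.COLOR_RGB2HSV),(5,120,40),(18,255,255)); M=cv2.moments(b[180:235,270:325]); print("bottle",270+M["m10"]/M["m00"],180+M["m01"]/M["m00"],"pred",proj(s,[.505,-.078,.06]))
E
python3 s9.py
```

```text
52.0333 0.08510634534406243 [ 0.01277292 -0.64107294  0.37324889]
0.122 [360.75485664 196.43208815] 8.722664015904575
0.146 [363.32936893 195.5450117 ] 8.935845213849289
[(np.float32(361.625), np.float32(196.875), np.float32(8.675)), (np.float32(349.875), np.float32(211.125), np.float32(9.775)), (np.float32(347.125), np.float32(186.375), np.float32(10.35))]
[ 0.55627013 -0.25451359  0.122     ]
bottle 296.135593220339 215.34463276836158 pred [297.88731912 214.35399689]
```

```bash
python3 -c "
from bench import manip
print(manip.hand_in(), manip.current_clock())"
```

```text
the job is handed in; nothing more can be done
the job is handed in; nothing more can be done
```

The six-place rotor is on the spindle with its keyway over the key and let go; the top view and contact height agree it is home, the drawer is out, the bottle is clear of it, and I handed in at about 52 s with no verdict shown.

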